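Send the pull-out coffee tray home and brake it against its buffer

TASK

The pull-out coffee tray is braked half-way along its track. Flick its brake lever fully up, push the tray straight back until the sprung buffer on the end stop is firmly squeezed, to about half its stroke and never on to its solid end, and while you hold it squeezed push the lever all the way down again, so that the tray stays clamped there without rattling once you let go. Go gently: do not force the tray against its brake, do not tip the carafe or the glass on it, and leave the timer and the bowl beside it where they stand.

Things in the scene. Friction and masses are not known exactly. Their poses are not given: they have to be found in the camera images.
- brake_lever (a joint): angle of the brake lever, rad: 0 = all the way down, locked, as at the start; grows as its free end swings up; 1.15 = fully up, where it stays. An over-centre toggle: above about 0.75 the tray runs free, below that the shoe bites, dead centre is at 0.26, below it the lever snaps down by itself. Lifting it out of the lock or pushing it over dead centre takes about 5 N at the grip.
- tray (a joint): travel of the tray along its track, m: 0 = where it stands at the start, positive = pushed back, away from the robot. With the brake off it slides with about 2.5 N of friction; locked, the brake holds about 40 N.
- lever_hinge (a point): centre of the lever's hinge pin, in front of the tray, 51 mm above the worktop; rides with the tray. Its x axis lies along the pin and is also the way the tray is pushed back; y points level to the left, the way the lever reaches when down; z is up. The lever swings up about +x. The pin's bracket is 40 mm wide and reaches 14 mm over the pin.
- lever_grip (a point): centre of the black ribbed grip at the lever's free end: 46 mm long, 12 mm thick along the pin, 16 mm high, 69 mm from the pin. With the lever down it is 58 mm above the worktop (the lever rises 5 degrees from pin to grip), free space beneath; the tray's front edge, 52 mm high, stands 65 mm behind the lever. Turns with the lever: x along the pin, y along the lever away from the pin.
- track: aluminium track, 455 mm long and 260 mm wide, screwed to the worktop; origin on the worktop under its middle, x back along the track. A dark end stop block, 46 mm wide and 50 mm high with a knob on top, is clamped on its middle rail behind the tray, at a place that differs each time and is not measured: the tray travels 65 to 105 mm from its start before it meets the block's buffer.
- strike: flat steel plate, 44 x 24 mm, on the tray's back edge; origin 40 mm above the worktop, 260 mm behind the pin; its face, 4 mm farther back, meets the stop's round rubber-tipped sprung buffer. The buffer pushes back with 1.5 N at first touch and 3 N more per mm, over 8 mm to its solid end (25 N); half its stroke is about 13 N. Unbraked, the tray is pushed forward again by it.
- carafe: glass coffee carafe with a black lid and handle, 129 x 173 x 140 mm, standing loose on the tray (deck 35 mm above the worktop); origin at its underside.
- glass: plain glass tumbler, 77 mm wide and 89 mm high, standing loose on the tray to the right of the carafe; origin at its underside.
- timer: round kitchen timer, 67 mm wide and 50 mm high, on the worktop to the left in front; origin at its underside.
- bowl: small patterned bowl, 115 mm wide and 54 mm high, on the worktop to the right in front; origin at its underside.
Things that resemble listed ones, but are neither listed nor needed, are in the scene too. What is shaped like the glass but blue is not meant.

How it is judged:
By the outcome, as a careful person would: the job done as asked, in the order asked, and still so for the second after the job is handed in, with the robot touching nothing.
It also fails if it takes over 51 s, if anything falls off the work surface, if the arm or the gripper's body presses on something with over 40 N, if the wrist force passes 120 N, or if a joint passes its speed limit or range.

ROBOT

A 6-joint arm with a two-finger parallel gripper is mounted at the origin on a cart in front of the work surface, level with it; the furniture and walls round the work are solid. World frame = base frame: x ahead of the robot, y to its left, z up, the work surface at z = 0. Lengths are in m, angles in degrees, forces in N, time in s.
With the tool pointing down it reaches from about 0.375 to 0.9 m from the base axis. Payload 3.1 kg.
Tool frame: the origin (TCP) lies on the centre line of the jaws, within the pads' length; the fingertips stand 8 mm ahead of it and the grasp point (between the pads) lies 11 mm behind it; y points along the fingers, x is the direction in which the jaws open and shut, and the axes are right-handed (so a half turn about y gives the same grasp; the last joint's range is limited). The gripper opens to 87 mm and grips with 3 to 60 N. Pads are 19 mm wide; open, the fingers measure 117 mm over their backs; the gripper's body (75 mm by 190 mm) begins 51 mm behind the grasp point.
Start: joints at [-77.206, 30.224, 82.088, -0, 67.689, -10.227], TCP at [0.244, -0.575, 0.231] pointing down, gripper open.
Joint ranges: [-176.69, 176.69], [-43.24, 126.21], [12.49, 139.97], [-82, 262], [0, 151.66], [-163.58, 163.58]. Speed limits (degrees/s): [159.86, 159.86, 180, 180, 180, 180].

INTERFACE

Orientations are given as a 3x3 rotation matrix whose columns are the frame's x, y, z axes.
In Python, from rig import read_state, imaging, job, spotter gives the robot as it stands.
- The arm moves only by the tool apply_moves, never from a script. Its argument "steps" is a list of rows, each an object of numbers: "x", "y", "z": the shift along the world's x, y, z in mm; "spin": the turn about the world's z in rad. In form: [{"x": .., "y": .., "z": .., "spin": ..}, ...]. A call has 1 to 12 rows; each row shifts and turns the pose as measured when the row begins; what a row does not reach is not made up. A row lasts 1/10 s, in which the tool goes at most 50 mm and 8.59 degrees, less where a joint would pass 70% of its speed; a pose out of reach is approached as far as the arm can. A call is refused whole if a number of a shift passes 50 or a number of a turn 0.15, either way. A call with a gripper value outside its range is refused whole. "grip" is the finger opening in mm, from 0 to 87, set as the call begins (left out, the last holds). The fingers move at their own pace and stop on an object; the grip force is fixed at half the most. Time passes only in rows, so rows that do not move let the fingers close. It gives the time, the measured TCP pose, the force and the opening at its end, in the units of the state.
- read_state(): the state, without advancing time (a new reading comes with each control period).
- imaging.capture(name): name is "scene" or "side" or "wrist"; returns the picture (480x640x3 uint8, red, green, blue); there is no depth.
- imaging.camera_params(name): a dict with "fov_y" (degrees; the focal length in pixels is half the picture's height over the tangent of half this angle, whatever the lens; pixels are square), "cx", "cy" (the principal point, pixels), "R" (3x3) and "t" (3): a world point X has camera coordinates R X + t. Camera axes: x right, y down, z forward; pixel columns grow to the right and rows downward; lengths in m; the calibration is good to about 2 mm. A picture is of the moment at which its call begins: read the wrist's pose just before it. camera_params takes no time and is no camera call; for the wrist camera it gives the pose at the moment of the call.
- job.hand_in(): hands the job in, once; it reports no verdict.
Trained networks look in the newest picture that a camera, given by its name, has taken for a name from the list of things; names that differ only in an ending like _2 or _b are one class to them, and where a whole thing is asked for, a point or a joint stands for the part that bears it (a point fixed in the world has none). Each returns a list of dicts, best first, with "score" (0 to 1); they miss things now and then, are a little off and sometimes report something else, mostly with a low value. They report only what shows in the picture. A call takes as long as a camera call. They do not tell look-alikes from the thing itself.
- spotter.cut_out(name, camera): "mask" (480x640 bool, what is visible of it) and "rect" ([left, top, width, height] in pixels, round what is visible of it).
The state is a dict: "time_s": time; "joint_positions": joint angles; "qvel": joint speeds; "tau": joint torques, N m; "position": TCP position; "tcp_rot": TCP orientation; "force": force on the tool from outside, world axes, zero at the start; "moment": the same for the moment, N m; "opening": opening from 0.0 (shut) to 1.0 (fully open).
Only numpy, scipy, OpenCV 4.12 (cv2) and the standard library are available. Lean on these libraries where they do the work, as an engineer would, in place of code of your own. Each camera call takes 0.05 s, during which the arm holds its last target.

## Working session

There is one attempt and no reset: what is moved stays moved. The work goes in short steps, Python scripts to look and compute and a tool call to move; the robot and the scene stay as the last step left them, time stands still between calls to the robot, and variables do not carry over. Pictures are saved under pics/ and viewed, and the job is handed in when it is done.

Besides the shell and the picture viewer there is one more tool, called after ">>>" by a JSON object that holds its "name" and its "arguments", one argument or row to a line. apply_moves: Moves the arm, as the interface text tells. Its arguments: {"type":"object","properties":{"steps":{"type":"array"},"grip":{"type":"number"}},"required":["steps"]}

```bash
mkdir -p pics; ls; cat > h.py <<'E'
import numpy as np,cv2
from rig import read_state, imaging, job, spotter
def K(p):
    f=240/np.tan(np.radians(p['fov_y']/2)); return f,p['cx'],p['cy']
def proj(p,X):
    f,cx,cy=K(p); c=np.array(p['R'])@np.array(X)+np.array(p['t']); return [cx+f*c[0]/c[2],cy+f*c[1]/c[2]]
def ray(p,u,v):
    f,cx,cy=K(p); R=np.array(p['R']); d=R.T@np.array([(u-cx)/f,(v-cy)/f,1]); return -R.T@np.array(p['t']),d
def atz(p,u,v,z):
    o,d=ray(p,u,v); return o+d*(z-o[2])/d[2]
def save(im,n): cv2.imwrite('pics/'+n+'.png',im[:,:,::-1])
E
python3 - <<'E'
from h import *
s=read_state();print(s)
for c in ['scene','side']:
    im=imaging.capture(c);save(im,c+'0');p=imaging.camera_params(c);print(c,p)
    for n in ['brake_lever','lever_grip','lever_hinge','strike','tray','track','timer','bowl','carafe','glass']:
        try:
            for r in spotter.cut_out(n,c)[:2]:
                print(n,round(r['score'],2),r['rect'])
        except Exception as e: print(n,e)
E
```

```text
pics
{'time_s': 0.0, 'joint_positions': array([-7.72054090e+01,  3.02785475e+01,  8.21564844e+01,  3.75291388e-04,
        6.76903065e+01, -1.02274325e+01]), 'qvel': array([ 0.018542  , -0.03717965,  0.02392083, -0.02772932, -0.01134911,
        0.04356753]), 'tau': array([-5.29812842e-04, -4.40039062e+01, -1.76592278e+01,  6.31661760e-02,
        5.79477358e-02, -1.60171389e-04]), 'position': array([ 0.24429302, -0.57449443,  0.22957558]), 'tcp_rot': array([[ 3.91082117e-01, -4.78541386e-04,  9.20355664e-01],
       [-9.20353274e-01,  2.13459181e-03,  3.91082211e-01],
       [-2.15173269e-03, -9.99997607e-01,  3.94373553e-04]]), 'force': array([0.44211126, 0.34632819, 0.25983399]), 'moment': array([ 0.0454499 , -0.01247358, -0.00262333]), 'opening': 1.0023184115705548}
scene {'fov_y': 49.53522518279075, 'cx': 327.930286884161, 'cy': 234.9769786557027, 'R': array([[-0.7039348 , -0.71015625, -0.01240534],
       [-0.41808254,  0.42841285, -0.80104271],
       [ 0.57418009, -0.55869538, -0.59847864]]), 't': array([0.54824154, 0.20890982, 1.1001469 ])}
lever_grip 0.72 [273.9, 187.8, 134
[... 425 characters left out ...]
, 228.8, 30.5, 45.1]
side {'fov_y': 52.50056942226793, 'cx': 323.3837408635589, 'cy': 246.05453926533644, 'R': array([[-0.93154276, -0.36359238,  0.0053545 ],
       [-0.24871146,  0.6263315 , -0.73881761],
       [ 0.26527476, -0.68957192, -0.67388416]]), 't': array([0.59891622, 0.0441013 , 1.31877489])}
brake_lever 0.67 [358.8, 225.7, 13.0, 24.6]
lever_hinge 0.72 [261.2, 183.3, 114.9, 79.0]
tray 0.79 [256.9, 186.1, 120.0, 80.5]
track 0.86 [215.8, 174.8, 165.2, 92.3]
timer 0.89 [334.1, 355.8, 29.5, 32.3]
timer 0.57 [304.0, 164.9, 23.2, 37.2]
bowl 0.83 [394.5, 184.2, 35.9, 28.8]
carafe 0.94 [276.6, 175.3, 44.8, 66.1]
glass 0.95 [304.2, 165.3, 20.1, 37.7]
glass 0.62 [260.8, 242.2, 33.3, 47.7]
```

```bash
python3 - <<'E'
from h import *
a=cv2.imread('pics/scene0.png');b=cv2.imread('pics/side0.png')
cv2.imwrite('pics/sz.png',cv2.resize(a[150:300,220:420],None,fx=4,fy=4,interpolation=cv2.INTER_CUBIC))
cv2.imwrite('pics/dz.png',cv2.resize(b[150:300,200:400],None,fx=4,fy=4,interpolation=cv2.INTER_CUBIC))
E
```

```text
(no output)
```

View pics/scene0.png

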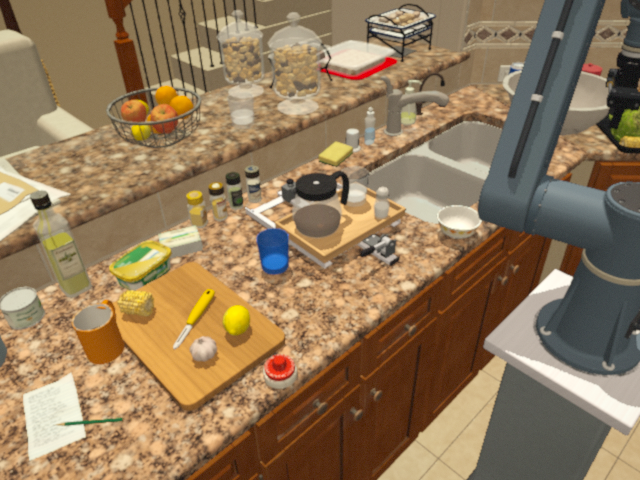

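View pics/side0.png

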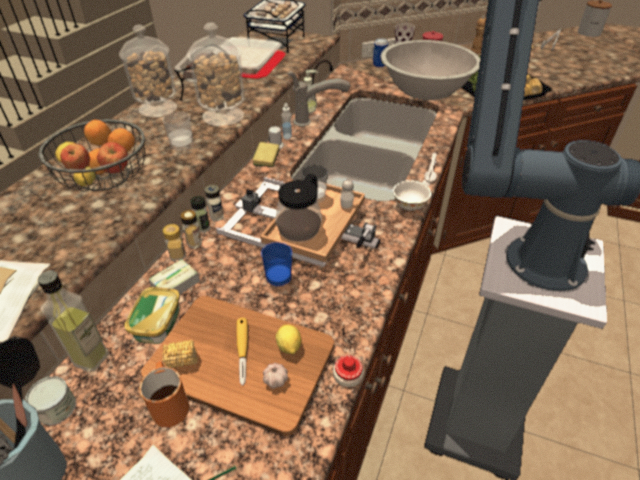

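View pics/sz.png

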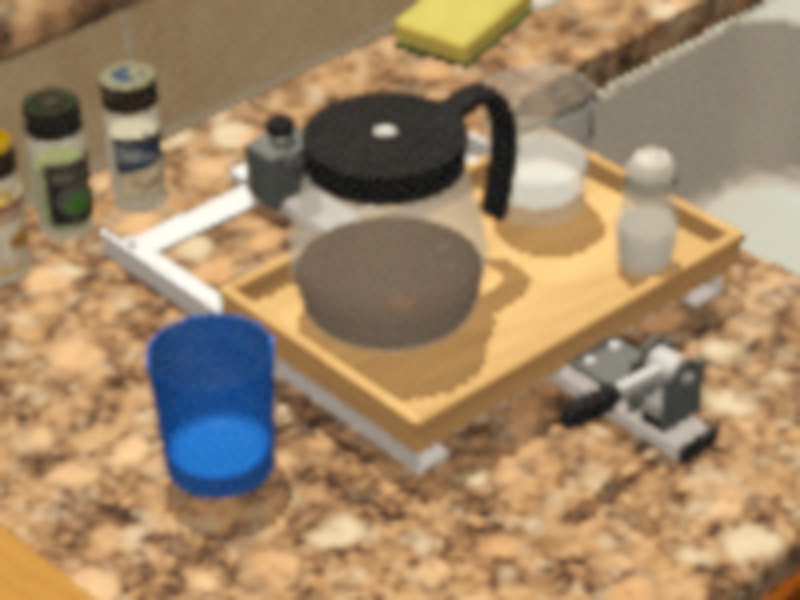

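View pics/dz.png

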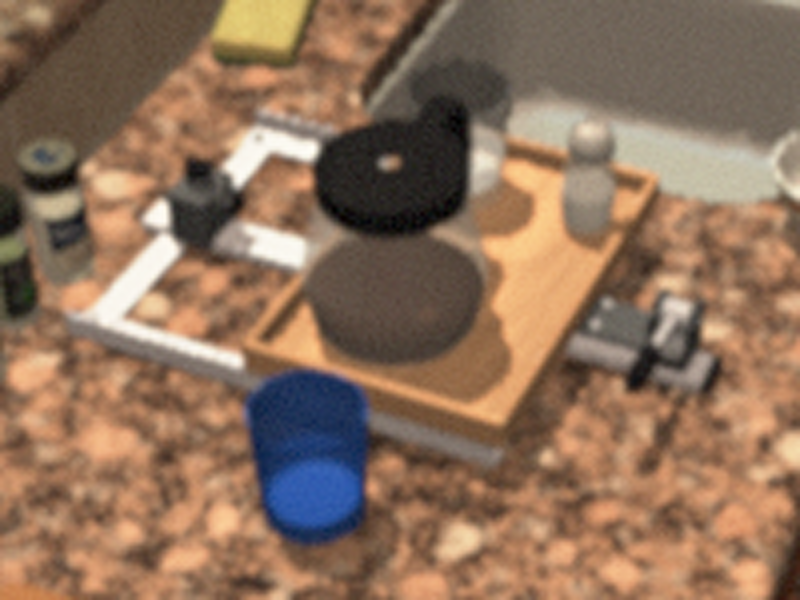

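```bash
python3 - <<'E'
from h import *
S=imaging.camera_params('scene');D=imaging.camera_params('side')
sz=lambda u,v,z:atz(S,220+u/4,150+v/4,z).round(3)
dz=lambda u,v,z:atz(D,200+u/4,150+v/4,z).round(3)
print('grip',sz(590,402,.058),dz(645,368,.058))
print('tray front left',sz(415,445-25,.052),dz(500,425,.052))
print('tray front right',sz(740,240,.052),dz(655,180,.052))
print('tray back left',sz(225,292,.052),dz(248,345,.052))
print('bracket top',sz(670,372,.06),dz(680,310,.065))
print('stop knob',sz(280,128,.07),dz(200,165,.07))
W=imaging.camera_params('wrist');s=read_state()
R=np.array(W['R']);print('wrist cam pos',-R.T@W['t'],'fwd',R[2],'right',R[0],W['fov_y'])
for n,c in [('bowl',(443,205,482,236)),('timer',(264,353,296,387))]: print(n,atz(S,(c[0]+c[2])/2,(c[1]+c[3])/2,.025))
E
```

```text
grip [0.473 0.169 0.058] [0.47  0.168 0.058]
tray front left [0.541 0.249 0.052] [0.542 0.248 0.052]
tray front right [ 0.522 -0.036  0.052] [ 0.53  -0.042  0.052]
tray back left [0.723 0.243 0.052] [0.728 0.238 0.052]
bracket top [0.456 0.115 0.06 ] [0.464 0.11  0.065]
stop knob [0.829 0.101 0.07 ] [0.841 0.088 0.07 ]
wrist cam pos [ 0.3105977  -0.54634107  0.38412194] fwd [-0.24690425 -0.10499125 -0.96333542] right [ 3.91194365e-01 -9.20308083e-01  3.81461336e-05] 63.563984137597636
bowl [ 0.40427565 -0.1369093   0.025     ]
timer [0.37362024 0.53133656 0.025     ]
```

>>> {"name": "apply_moves", "arguments": {
  "steps": [
    {"x": 20, "y": 45, "z": 0, "spin": 0.1},
    {"x": 20, "y": 45, "z": 0, "spin": 0.1},
    {"x": 20, "y": 45, "z": 0, "spin": 0.1},
    {"x": 20, "y": 45, "z": 0, "spin": 0.1},
    {"x": 20, "y": 45, "z": 0, "spin": 0.1},
    {"x": 20, "y": 45, "z": 0, "spin": 0.1},
    {"x": 15, "y": 45, "z": 0, "spin": 0.1},
    {"x": 15, "y": 45, "z": 0, "spin": 0.1},
    {"x": 15, "y": 45, "z": 0, "spin": 0.1},
    {"x": 10, "y": 45, "z": 0, "spin": 0.1},
    {"x": 10, "y": 45, "z": 0, "spin": 0.1},
    {"x": 10, "y": 45, "z": 0, "spin": 0.02}
  ]
}}

```text
time_s: 2.3
position: [0.4429, -0.0264, 0.233]
tcp_rot: [[1.0, 0.018, 0.016], [-0.016, -0.005, 1.0], [0.018, -1.0, -0.005]]
force: [1.3, -0.7, -0.3]
opening: 1.0
```

>>> {"name": "apply_moves", "arguments": {
  "steps": [
    {"x": 2, "y": 45, "z": 0, "spin": -0.02},
    {"x": 0, "y": 45, "z": 0, "spin": -0.02},
    {"x": 0, "y": 40, "z": 0, "spin": 0},
    {"x": 0, "y": 15, "z": 0, "spin": 0},
    {"x": 0, "y": 0, "z": 0, "spin": 0}
  ]
}}

```text
time_s: 2.8
position: [0.4461, 0.1297, 0.2346]
tcp_rot: [[0.999, 0.024, 0.049], [-0.049, -0.005, 0.999], [0.024, -1.0, -0.004]]
force: [0.8, -0.3, 1.4]
opening: 1.0
```

```bash
python3 - <<'E'
from h import *
s=read_state();print(s['position'],s['force'],np.array(s['tcp_rot']).round(3).tolist())
p=imaging.camera_params('wrist');im=imaging.capture('wrist');save(im,'w1')
np.save('w1.npy',p,allow_pickle=True)
for n in ['brake_lever','lever_grip','lever_hinge']:
    for r in spotter.cut_out(n,'wrist')[:2]: print(n,round(r['score'],2),r['rect'])
print(proj(p,[.47,.168,.058]))
E
```

```text
[0.44610832 0.12968298 0.23464263] [ 0.8207275  -0.29392247  1.40491112] [[0.999, 0.024, 0.049], [-0.049, -0.005, 0.999], [0.024, -1.0, -0.004]]
brake_lever 0.7 [325.1, 150.4, 25.8, 114.5]
lever_grip 0.57 [330.1, 151.6, 22.6, 116.2]
lever_hinge 0.75 [319.8, 75.8, 319.3, 318.9]
[np.float64(336.1127115104902), np.float64(179.65194745305791)]
```

View pics/w1.png

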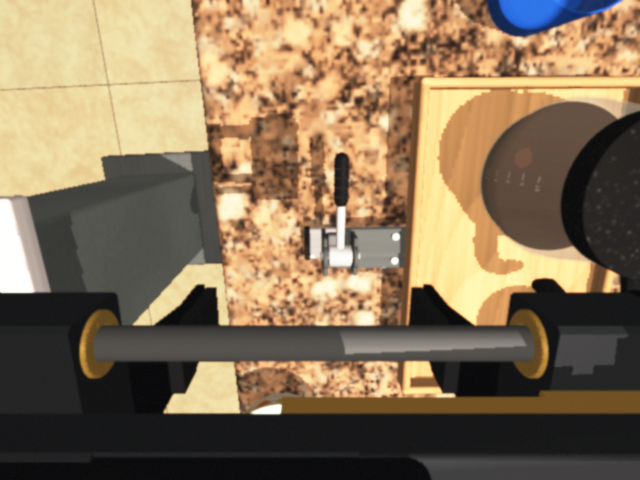

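```bash
python3 - <<'E'
from h import *
p=np.load('w1.npy',allow_pickle=True).item()
for n,u,v,z in [('grip',342,179,.058),('gripL',342,153,.066),('gripR',342,205,.06),('pin',340,257,.058),('trayFL',422,78,.052),('tray F low',404,388,.052),('tray back',640,74,.052),('carafe front',484,180,.09),('lid front',562,190,.165),('track fr',305,245,.03),('tr',404,267,.03),('tr2',402,228,.03),('tr3',310,228,.03)]: print(n,atz(p,u,v,z).round(4))
im=cv2.imread('pics/w1.png');cv2.imwrite('pics/w1z.png',cv2.resize(im[140:280,290:420],None,fx=4,fy=4,interpolation=cv2.INTER_CUBIC))
E
```

```text
grip [0.475  0.1683 0.058 ]
gripL [0.4749 0.19   0.066 ]
gripR [0.4742 0.1465 0.06  ]
pin [0.4712 0.0994 0.058 ]
trayFL [0.5425 0.2451 0.052 ]
tray F low [ 0.5324 -0.045   0.052 ]
tray back [0.7213 0.2401 0.052 ]
carafe front [0.5815 0.1654 0.09  ]
lid front [0.5934 0.1669 0.165 ]
track fr [0.4403 0.1044 0.03  ]
tr [0.536  0.0767 0.03  ]
tr2 [0.5335 0.1161 0.03  ]
tr3 [0.4459 0.1208 0.03  ]
```

View pics/w1z.png

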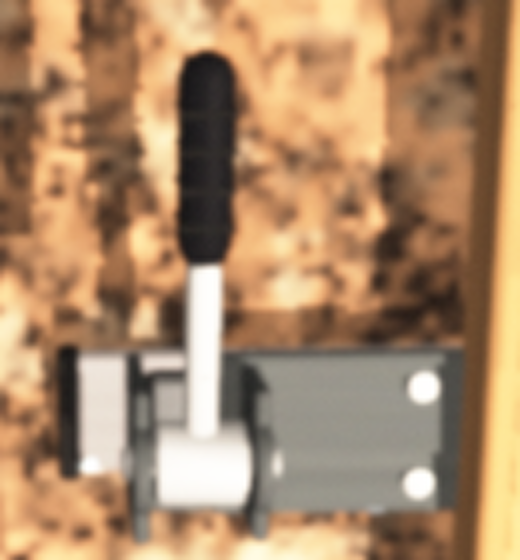

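>>> {"name": "apply_moves", "arguments": {
  "steps": [
    {"x": 14, "y": 19, "z": 0, "spin": 0.015},
    {"x": 14, "y": 19, "z": -20, "spin": 0},
    {"x": 0, "y": 0, "z": -30, "spin": 0},
    {"x": 0, "y": 0, "z": -30, "spin": 0},
    {"x": 0, "y": 0, "z": -20, "spin": 0},
    {"x": 0, "y": 0, "z": 0, "spin": 0}
  ],
  "grip": 36
}}

```text
time_s: 3.6
position: [0.48, 0.1569, 0.1331]
tcp_rot: [[0.998, 0.03, 0.053], [-0.053, -0.007, 0.999], [0.03, -1.0, -0.005]]
force: [-0.5, -0.1, -0.3]
opening: 0.538
```

```bash
python3 - <<'E'
from h import *
s=read_state();print(s['position'],s['force'],np.array(s['tcp_rot']).round(3).tolist(),s['opening'])
p=imaging.camera_params('wrist');im=imaging.capture('wrist');save(im,'w2')
np.save('w2.npy',p,allow_pickle=True)
print(proj(p,[.4745,.168,.058]))
E
```

```text
[0.47995454 0.15688619 0.13307867] [-0.48644425 -0.06320876 -0.32735976] [[0.998, 0.03, 0.053], [-0.053, -0.007, 0.999], [0.03, -1.0, -0.005]] 0.5378734116713083
[np.float64(302.15921257993824), np.float64(244.41082599034294)]
```

View pics/w2.png

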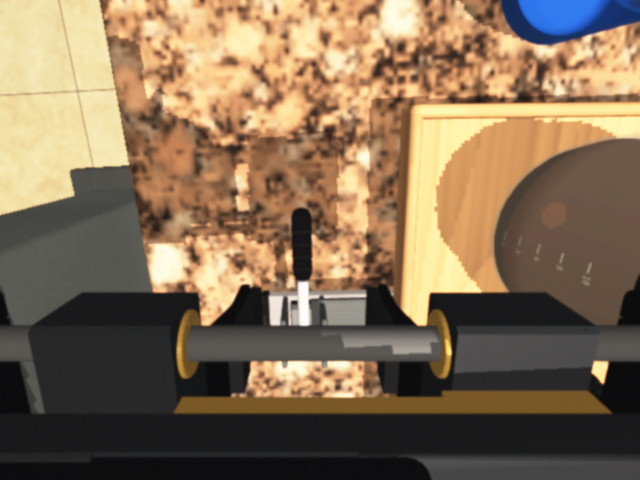

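>>> {"name": "apply_moves", "arguments": {
  "steps": [
    {"x": -5, "y": 11, "z": -10, "spin": 0.02},
    {"x": 0, "y": 0, "z": -20, "spin": 0},
    {"x": 0, "y": 0, "z": -10, "spin": 0},
    {"x": 0, "y": 0, "z": 0, "spin": 0},
    {"x": 0, "y": 0, "z": 0, "spin": 0}
  ]
}}

```text
time_s: 4.15
position: [0.4788, 0.1683, 0.0967]
tcp_rot: [[0.999, 0.041, 0.034], [-0.034, -0.004, 0.999], [0.042, -0.999, -0.003]]
force: [-0.1, 0.2, -0.8]
opening: 0.41
```

>>> {"name": "apply_moves", "arguments": {
  "steps": [
    {"x": -4, "y": 0, "z": -6, "spin": 0},
    {"x": -1, "y": 0, "z": -8, "spin": 0},
    {"x": -1, "y": 0, "z": -8, "spin": 0},
    {"x": -1, "y": 0, "z": -8, "spin": 0},
    {"x": 0, "y": 0, "z": -6, "spin": 0},
    {"x": 0, "y": 0, "z": 0, "spin": 0}
  ]
}}

```text
time_s: 4.75
position: [0.4721, 0.1686, 0.0594]
tcp_rot: [[0.998, 0.045, 0.034], [-0.034, -0.004, 0.999], [0.045, -0.999, -0.002]]
force: [-0.1, -0.6, -0.6]
opening: 0.414
```

>>> {"name": "apply_moves", "arguments": {
  "steps": [
    {"x": 2, "y": 0, "z": -5, "spin": 0},
    {"x": 0, "y": 0, "z": 0, "spin": 0},
    {"x": 0, "y": 0, "z": 0, "spin": 0}
  ],
  "grip": 20
}}

```text
time_s: 5.05
position: [0.4746, 0.1686, 0.0536]
tcp_rot: [[0.998, 0.045, 0.034], [-0.034, -0.004, 0.999], [0.045, -0.999, -0.002]]
force: [-0.9, 0.5, 0.8]
opening: 0.26
```

```bash
python3 - <<'E'
from h import *
s=read_state();print(s['position'],s['force'],s['opening'])
p=imaging.camera_params('wrist');im=imaging.capture('wrist');save(im[200:440,140:500].repeat(2,0).repeat(2,1),'w3')
print(proj(p,[.4745,.168,.058]))
E
```

```text
[0.4745658  0.16862954 0.05358364] [-0.90884272  0.50795754  0.75852196] 0.2597661734191431
[np.float64(317.18887088099115), np.float64(320.84241518787144)]
```

View pics/w3.png

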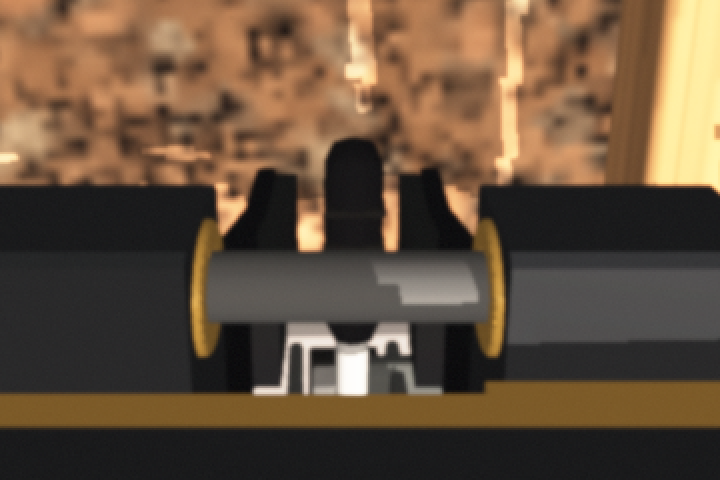

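>>> {"name": "apply_moves", "arguments": {
  "steps": [
    {"x": 0.5, "y": 0, "z": 0, "spin": 0},
    {"x": 0, "y": 0, "z": 0, "spin": 0}
  ],
  "grip": 12
}}

```text
time_s: 5.3
position: [0.4755, 0.1687, 0.054]
tcp_rot: [[0.998, 0.046, 0.034], [-0.034, -0.004, 0.999], [0.046, -0.999, -0.002]]
force: [0.6, 0.1, 0.3]
opening: 0.158
```

>>> {"name": "apply_moves", "arguments": {
  "steps": [
    {"x": 0, "y": 0, "z": 0, "spin": 0},
    {"x": 0, "y": 0, "z": 0, "spin": 0}
  ],
  "grip": 9
}}

```text
time_s: 5.5
position: [0.4756, 0.1687, 0.0541]
tcp_rot: [[0.998, 0.046, 0.035], [-0.035, -0.004, 0.999], [0.046, -0.999, -0.002]]
force: [1.9, -0.4, -2.3]
opening: 0.131
```

>>> {"name": "apply_moves", "arguments": {
  "steps": [
    {"x": 0, "y": 0, "z": 0, "spin": 0},
    {"x": 0, "y": 0, "z": 0, "spin": 0}
  ],
  "grip": 0
}}

```text
time_s: 5.7
position: [0.4756, 0.1687, 0.0541]
tcp_rot: [[0.998, 0.046, 0.035], [-0.035, -0.004, 0.999], [0.046, -0.999, -0.002]]
force: [1.2, 0.4, -1.0]
opening: 0.135
```

>>> {"name": "apply_moves", "arguments": {
  "steps": [
    {"x": 0, "y": -0.5, "z": 4, "spin": 0},
    {"x": 0, "y": -0.8, "z": 4, "spin": 0},
    {"x": -0.1, "y": -1, "z": 4, "spin": 0},
    {"x": -0.1, "y": -1.5, "z": 5, "spin": 0}
  ]
}}

```text
time_s: 6.1
position: [0.4752, 0.1653, 0.0692]
tcp_rot: [[0.998, 0.043, 0.038], [-0.038, -0.002, 0.999], [0.043, -0.999, -0.0]]
force: [3.2, 2.2, -11.8]
opening: 0.133
```

>>> {"name": "apply_moves", "arguments": {
  "steps": [
    {"x": -0.1, "y": -1.5, "z": 4, "spin": 0},
    {"x": -0.1, "y": -2, "z": 4, "spin": 0},
    {"x": -0.1, "y": -2, "z": 4, "spin": 0},
    {"x": 0, "y": 0, "z": 0, "spin": 0}
  ]
}}

```text
time_s: 6.5
position: [0.4749, 0.1594, 0.0833]
tcp_rot: [[0.998, 0.044, 0.039], [-0.039, -0.002, 0.999], [0.044, -0.999, 0.0]]
force: [1.3, -0.8, -2.7]
opening: 0.135
```

```bash
python3 - <<'E'
from h import *
s=read_state();print(s['position'],s['force'],s['opening'])
im=imaging.capture('wrist');save(im[200:440,140:500].repeat(2,0).repeat(2,1),'w4')
im=imaging.capture('scene');save(cv2.resize(im[170:290,290:450],None,fx=5,fy=5),'s4')
E
```

```text
[0.47486066 0.15935763 0.08332488] [ 1.25302807 -0.75611218 -2.65636218] 0.13462811871521174
```

View pics/w4.png

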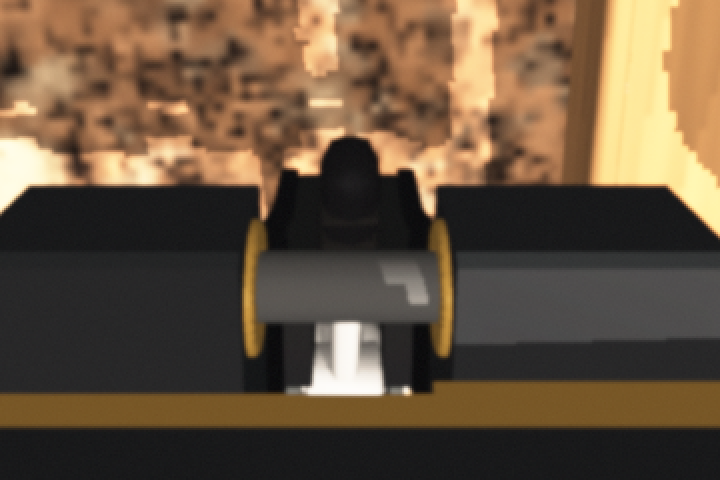

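View pics/s4.png

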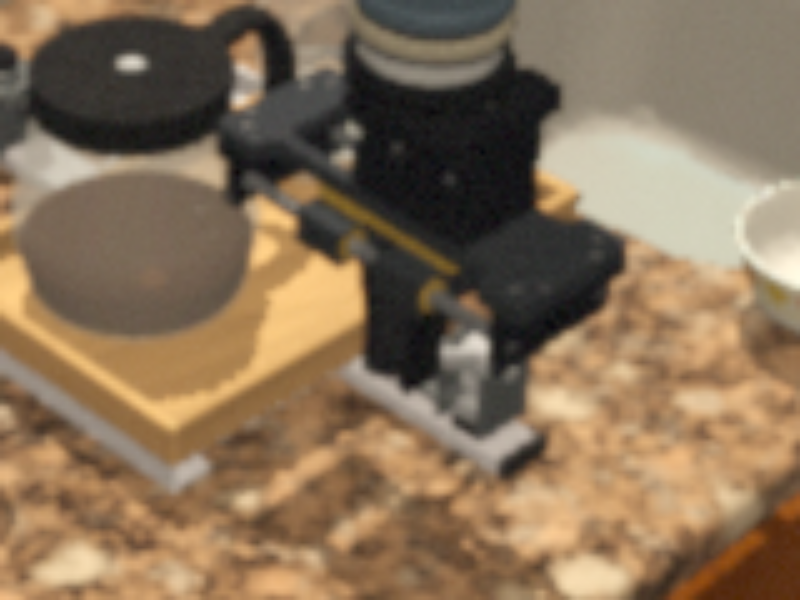

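>>> {"name": "apply_moves", "arguments": {
  "steps": [
    {"x": -0.2, "y": -4.9, "z": 7.3, "spin": 0},
    {"x": -0.2, "y": -6.5, "z": 7.1, "spin": 0},
    {"x": -0.2, "y": -7.3, "z": 6.2, "spin": 0},
    {"x": 0, "y": 0, "z": 0, "spin": 0}
  ]
}}

```text
time_s: 7.0
position: [0.4739, 0.1397, 0.1057]
tcp_rot: [[0.998, 0.044, 0.039], [-0.039, -0.001, 0.999], [0.044, -0.999, 0.001]]
force: [2.5, 0.1, -6.5]
opening: 0.139
```

>>> {"name": "apply_moves", "arguments": {
  "steps": [
    {"x": -0.2, "y": -7, "z": 3, "spin": 0},
    {"x": -0.2, "y": -7, "z": 3, "spin": 0},
    {"x": -0.2, "y": -5, "z": 2, "spin": 0},
    {"x": 0, "y": 0, "z": 0, "spin": 0}
  ]
}}

```text
time_s: 7.4
position: [0.4732, 0.1209, 0.1157]
tcp_rot: [[0.998, 0.046, 0.042], [-0.042, 0.003, 0.999], [0.045, -0.999, 0.005]]
force: [1.7, 1.3, -5.3]
opening: 0.134
```

```bash
python3 - <<'E'
from h import *
s=read_state();print(s['position'],s['force'],s['moment'],s['opening'])
im=imaging.capture('wrist');save(im[200:440,140:500].repeat(2,0).repeat(2,1),'w5')
im=imaging.capture('scene');save(cv2.resize(im[170:290,290:450],None,fx=5,fy=5),'s5')
im=imaging.capture('side');save(cv2.resize(im[160:280,250:410],None,fx=5,fy=5),'d5')
E
```

```text
[0.47315008 0.12087363 0.11574434] [ 1.70961368  1.30971516 -5.25527564] [ 0.42087392 -0.00278535 -0.20612251] 0.13433169863358707
```

View pics/w5.png

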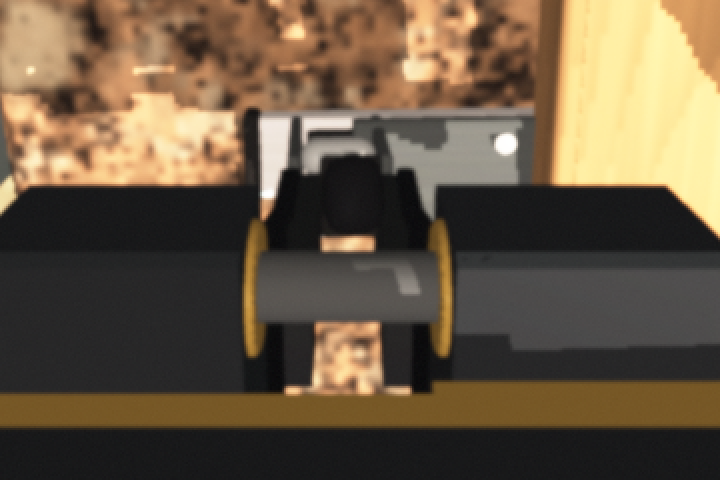

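View pics/s5.png

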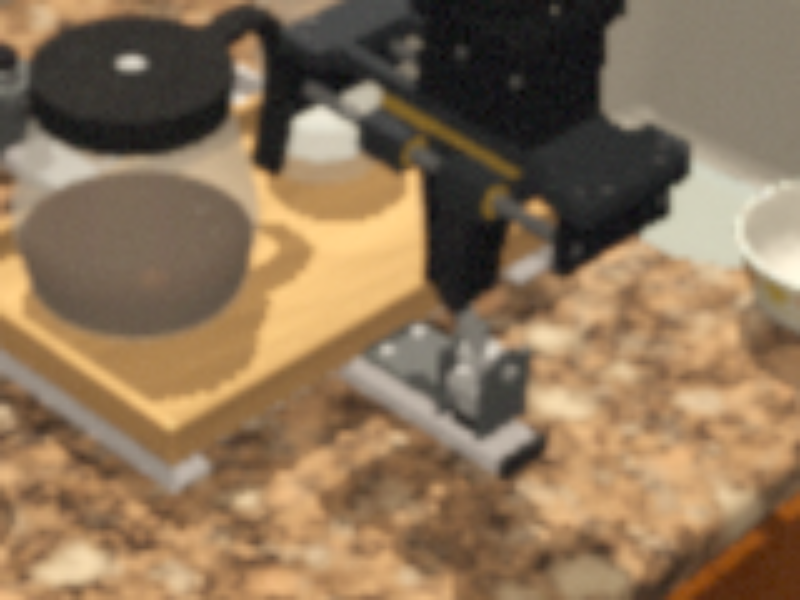

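View pics/d5.png

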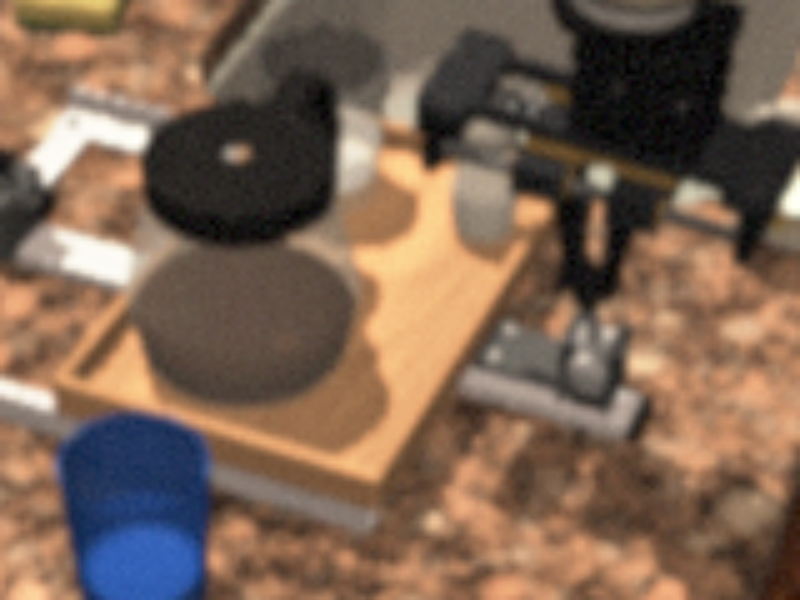

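>>> {"name": "apply_moves", "arguments": {
  "steps": [
    {"x": 0, "y": -2, "z": 0, "spin": 0},
    {"x": 0, "y": -1, "z": 0, "spin": 0},
    {"x": 0, "y": 0, "z": 0, "spin": 0}
  ]
}}

```text
time_s: 7.85
position: [0.4731, 0.1199, 0.1161]
tcp_rot: [[0.998, 0.046, 0.042], [-0.043, 0.005, 0.999], [0.045, -0.999, 0.007]]
force: [1.7, 0.7, -4.0]
opening: 0.131
```

>>> {"name": "apply_moves", "arguments": {
  "steps": [
    {"x": 0, "y": -3, "z": 0, "spin": 0},
    {"x": 0, "y": -3, "z": 0, "spin": 0}
  ]
}}

```text
time_s: 8.05
position: [0.4731, 0.1157, 0.1172]
tcp_rot: [[0.998, 0.046, 0.043], [-0.043, 0.008, 0.999], [0.046, -0.999, 0.01]]
force: [-0.1, 6.2, 4.6]
opening: 0.139
```

>>> {"name": "apply_moves", "arguments": {
  "steps": [
    {"x": 1, "y": 1, "z": 0, "spin": 0},
    {"x": 2, "y": 0, "z": 0, "spin": 0},
    {"x": 3, "y": -0.1, "z": 0, "spin": 0},
    {"x": 4, "y": -0.1, "z": 0, "spin": 0},
    {"x": 5, "y": -0.2, "z": 0, "spin": 0},
    {"x": 5, "y": -0.2, "z": 0, "spin": 0}
  ]
}}

```text
time_s: 8.65
position: [0.4873, 0.1162, 0.1168]
tcp_rot: [[0.999, 0.032, 0.04], [-0.04, 0.007, 0.999], [0.032, -0.999, 0.008]]
force: [-1.5, 2.2, 3.4]
opening: 0.133
```

>>> {"name": "apply_moves", "arguments": {
  "steps": [
    {"x": 5, "y": -0.2, "z": 0, "spin": 0},
    {"x": 5, "y": -0.2, "z": 0, "spin": 0},
    {"x": 5, "y": -0.2, "z": 0, "spin": 0},
    {"x": 5, "y": -0.2, "z": 0, "spin": 0},
    {"x": 5, "y": -0.2, "z": 0, "spin": 0},
    {"x": 5, "y": -0.2, "z": 0, "spin": 0},
    {"x": 4, "y": -0.2, "z": 0, "spin": 0},
    {"x": 2, "y": 0, "z": 0, "spin": 0}
  ]
}}

```text
time_s: 9.45
position: [0.5283, 0.1146, 0.1168]
tcp_rot: [[0.999, 0.034, 0.04], [-0.04, 0.007, 0.999], [0.034, -0.999, 0.009]]
force: [-2.4, 2.6, 3.9]
opening: 0.134
```

```bash
python3 - <<'E'
from h import *
s=read_state();print(s['position'],s['force'],s['moment'],s['opening'])
im=imaging.capture('scene');save(cv2.resize(im[160:280,260:420],None,fx=5,fy=5),'s6')
im=imaging.capture('side');save(cv2.resize(im[160:280,210:370],None,fx=5,fy=5),'d6')
E
```

```text
[0.52825397 0.11456434 0.1168423 ] [-2.38929988  2.63367807  3.89061912] [0.60657954 0.60443888 0.0375121 ] 0.13425193645251518
```

View pics/s6.png

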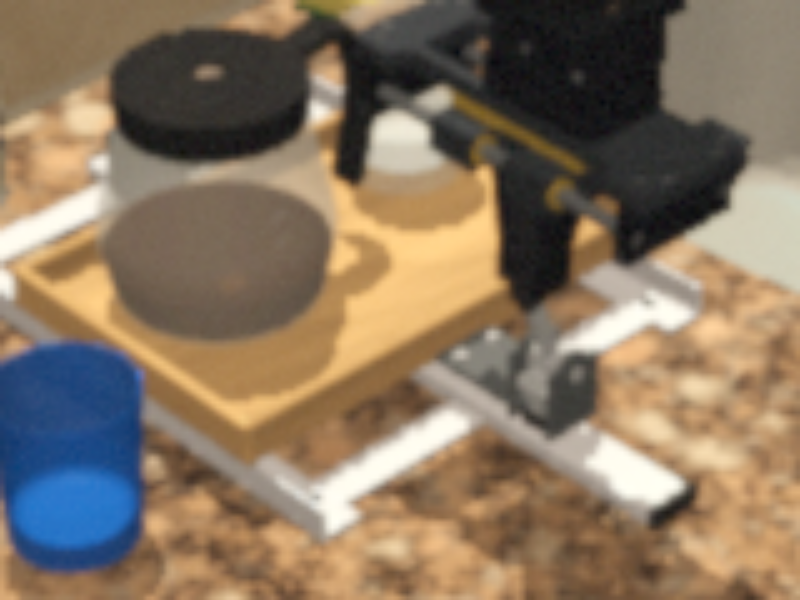

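View pics/d6.png

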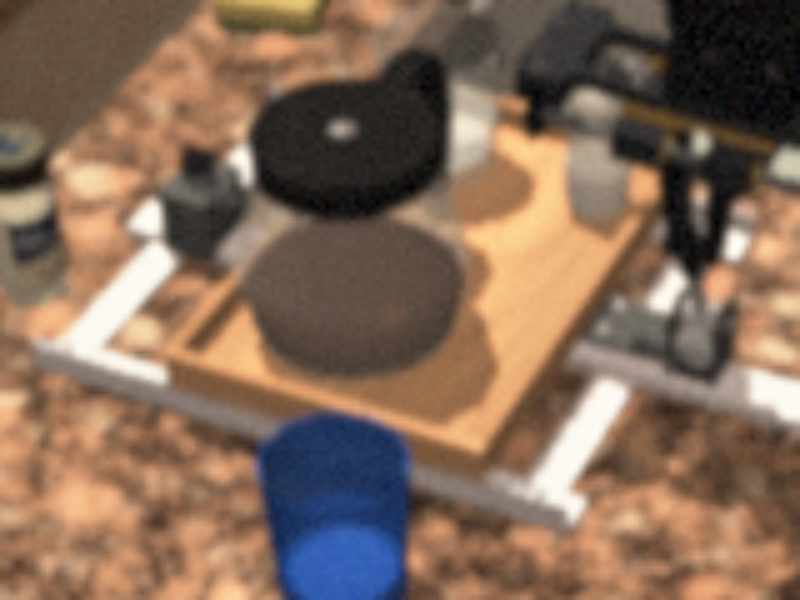

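>>> {"name": "apply_moves", "arguments": {
  "steps": [
    {"x": 2, "y": -0.1, "z": 0, "spin": 0},
    {"x": 3, "y": -0.1, "z": 0, "spin": 0},
    {"x": 3, "y": -0.1, "z": 0, "spin": 0}
  ]
}}

```text
time_s: 9.85
position: [0.5355, 0.1143, 0.1168]
tcp_rot: [[0.999, 0.032, 0.04], [-0.04, 0.007, 0.999], [0.032, -0.999, 0.008]]
force: [-2.8, 1.7, 3.1]
opening: 0.131
```

>>> {"name": "apply_moves", "arguments": {
  "steps": [
    {"x": 3, "y": -0.1, "z": 0, "spin": 0},
    {"x": 3, "y": -0.1, "z": 0, "spin": 0}
  ]
}}

```text
time_s: 10.05
position: [0.5416, 0.1141, 0.1169]
tcp_rot: [[0.999, 0.032, 0.039], [-0.04, 0.007, 0.999], [0.031, -0.999, 0.008]]
force: [-2.5, 2.4, 3.1]
opening: 0.133
```

>>> {"name": "apply_moves", "arguments": {
  "steps": [
    {"x": 3, "y": -0.1, "z": 0, "spin": 0}
  ]
}}

```text
time_s: 10.15
position: [0.5449, 0.114, 0.1168]
tcp_rot: [[0.999, 0.031, 0.039], [-0.04, 0.007, 0.999], [0.031, -0.999, 0.008]]
force: [-1.8, 2.0, 3.5]
opening: 0.133
```

>>> {"name": "apply_moves", "arguments": {
  "steps": [
    {"x": 3, "y": -0.1, "z": 0, "spin": 0}
  ]
}}

```text
time_s: 10.25
position: [0.5481, 0.1139, 0.1168]
tcp_rot: [[0.999, 0.031, 0.039], [-0.04, 0.007, 0.999], [0.031, -0.999, 0.008]]
force: [-2.6, 3.1, 3.3]
opening: 0.134
```

>>> {"name": "apply_moves", "arguments": {
  "steps": [
    {"x": 2, "y": -0.1, "z": 0, "spin": 0}
  ]
}}

```text
time_s: 10.35
position: [0.5507, 0.1138, 0.1168]
tcp_rot: [[0.999, 0.032, 0.039], [-0.04, 0.007, 0.999], [0.032, -0.999, 0.008]]
force: [-3.0, 2.5, 2.4]
opening: 0.135
```

>>> {"name": "apply_moves", "arguments": {
  "steps": [
    {"x": 1.5, "y": -0.1, "z": 0, "spin": 0}
  ]
}}

```text
time_s: 10.45
position: [0.5525, 0.1137, 0.1168]
tcp_rot: [[0.999, 0.032, 0.039], [-0.04, 0.007, 0.999], [0.032, -0.999, 0.008]]
force: [-2.2, 3.1, 2.5]
opening: 0.134
```

>>> {"name": "apply_moves", "arguments": {
  "steps": [
    {"x": 1.5, "y": -0.1, "z": 0, "spin": 0}
  ]
}}

```text
time_s: 10.55
position: [0.5532, 0.1137, 0.1167]
tcp_rot: [[0.999, 0.03, 0.04], [-0.04, 0.007, 0.999], [0.03, -1.0, 0.009]]
force: [-5.0, 2.6, 6.3]
opening: 0.14
```

>>> {"name": "apply_moves", "arguments": {
  "steps": [
    {"x": 1.5, "y": -0.1, "z": 0, "spin": 0}
  ]
}}

```text
time_s: 10.65
position: [0.5534, 0.1139, 0.1167]
tcp_rot: [[0.999, 0.027, 0.04], [-0.04, 0.008, 0.999], [0.026, -1.0, 0.009]]
force: [-5.6, 3.7, 6.5]
opening: 0.132
```

>>> {"name": "apply_moves", "arguments": {
  "steps": [
    {"x": 3, "y": -0.1, "z": 0, "spin": 0}
  ]
}}

```text
time_s: 10.75
position: [0.5541, 0.1141, 0.1166]
tcp_rot: [[0.999, 0.022, 0.039], [-0.039, 0.008, 0.999], [0.021, -1.0, 0.009]]
force: [-7.2, 3.5, 5.7]
opening: 0.132
```

>>> {"name": "apply_moves", "arguments": {
  "steps": [
    {"x": 3, "y": -0.1, "z": 0, "spin": 0}
  ]
}}

```text
time_s: 10.85
position: [0.5544, 0.1144, 0.1165]
tcp_rot: [[0.999, 0.015, 0.039], [-0.039, 0.008, 0.999], [0.015, -1.0, 0.009]]
force: [-8.7, 3.7, 7.3]
opening: 0.135
```

>>> {"name": "apply_moves", "arguments": {
  "steps": [
    {"x": 6, "y": -0.3, "z": 0, "spin": 0}
  ]
}}

```text
time_s: 10.95
position: [0.556, 0.1147, 0.1163]
tcp_rot: [[0.999, 0.006, 0.038], [-0.038, 0.009, 0.999], [0.005, -1.0, 0.009]]
force: [-11.3, 3.6, 9.8]
opening: 0.134
```

>>> {"name": "apply_moves", "arguments": {
  "steps": [
    {"x": 6, "y": -0.3, "z": 0, "spin": 0}
  ]
}}

```text
time_s: 11.05
position: [0.5566, 0.115, 0.116]
tcp_rot: [[0.999, -0.006, 0.038], [-0.038, 0.01, 0.999], [-0.007, -1.0, 0.009]]
force: [-12.9, 3.6, 12.5]
opening: 0.131
```

>>> {"name": "apply_moves", "arguments": {
  "steps": [
    {"x": 7, "y": 0, "z": 1, "spin": 0}
  ]
}}

```text
time_s: 11.15
position: [0.5569, 0.1152, 0.1161]
tcp_rot: [[0.999, -0.021, 0.036], [-0.036, 0.009, 0.999], [-0.022, -1.0, 0.008]]
force: [-13.9, 1.5, 3.6]
opening: 0.132
```

>>> {"name": "apply_moves", "arguments": {
  "steps": [
    {"x": 9, "y": 9, "z": -4, "spin": 0}
  ]
}}

```text
time_s: 11.25
position: [0.5586, 0.1231, 0.1118]
tcp_rot: [[0.999, -0.038, 0.035], [-0.034, 0.006, 0.999], [-0.038, -0.999, 0.005]]
force: [-15.4, -0.6, 9.6]
opening: 0.138
```

>>> {"name": "apply_moves", "arguments": {
  "steps": [
    {"x": 6, "y": 12, "z": -7, "spin": 0}
  ]
}}

```text
time_s: 11.35
position: [0.5587, 0.134, 0.1044]
tcp_rot: [[0.998, -0.051, 0.033], [-0.033, 0.003, 0.999], [-0.051, -0.999, 0.002]]
force: [-10.8, -3.2, 5.1]
opening: 0.131
```

>>> {"name": "apply_moves", "arguments": {
  "steps": [
    {"x": 8, "y": 9, "z": -9, "spin": 0}
  ]
}}

```text
time_s: 11.45
position: [0.5593, 0.1426, 0.0952]
tcp_rot: [[0.997, -0.068, 0.031], [-0.031, 0.001, 1.0], [-0.068, -0.998, -0.002]]
force: [-17.0, 0.7, 15.5]
opening: 0.133
```

```bash
python3 - <<'E'
from h import *
s=read_state();print(s['position'],s['force'],s['opening'])
for c in ['scene','side']:
    im=imaging.capture(c);cv2.imwrite(f'pics/{c}7.png',im[:,:,::-1])
s=read_state();print(s['position'],s['force'],s['opening'])
E
python3 - <<'E'
import cv2
a=cv2.imread('pics/scene7.png');b=cv2.imread('pics/side7.png')
cv2.imwrite('pics/s7.png',cv2.resize(a[160:280,260:420],None,fx=5,fy=5,interpolation=cv2.INTER_CUBIC))
cv2.imwrite('pics/d7.png',cv2.resize(b[160:280,210:370],None,fx=5,fy=5,interpolation=cv2.INTER_CUBIC))
E
```

```text
[0.55931419 0.14258153 0.09516996] [-16.95700004   0.70319795  15.54849992] 0.1327545938365208
[0.55914593 0.14370516 0.09351975] [-12.80719908   3.98868839   4.51619375] 0.1360447220692986
```

View pics/s7.png

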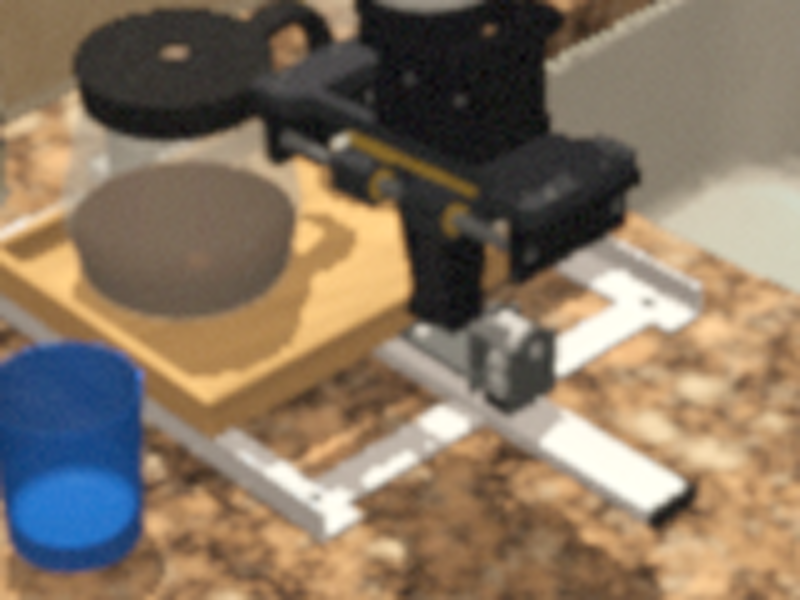

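View pics/d7.png

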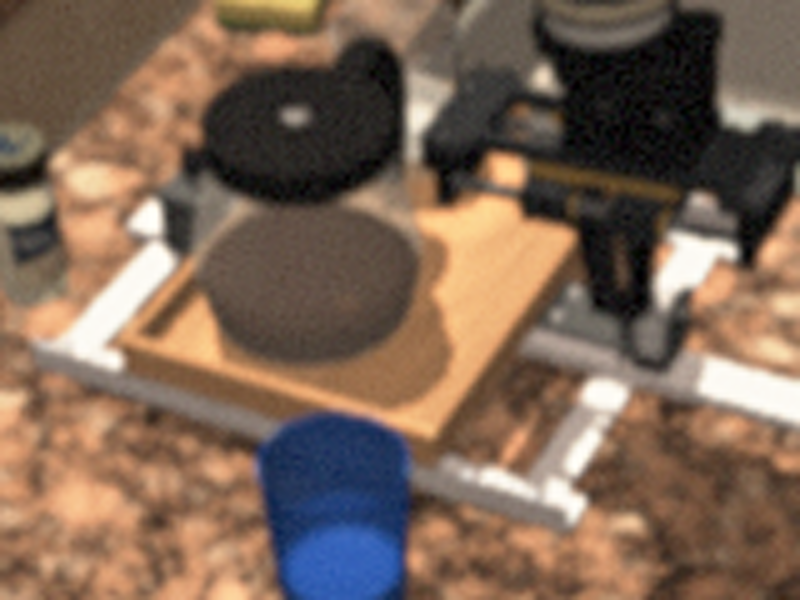

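>>> {"name": "apply_moves", "arguments": {
  "steps": [
    {"x": 6, "y": 7, "z": -10, "spin": 0}
  ]
}}

```text
time_s: 11.65
position: [0.5593, 0.1498, 0.0843]
tcp_rot: [[0.996, -0.081, 0.029], [-0.029, -0.001, 1.0], [-0.081, -0.997, -0.003]]
force: [-11.9, -3.5, 16.4]
opening: 0.142
```

>>> {"name": "apply_moves", "arguments": {
  "steps": [
    {"x": 5, "y": 4.5, "z": -10, "spin": 0}
  ]
}}

```text
time_s: 11.75
position: [0.5593, 0.1539, 0.075]
tcp_rot: [[0.995, -0.092, 0.027], [-0.027, -0.003, 1.0], [-0.091, -0.996, -0.006]]
force: [-11.5, 0.4, 14.5]
opening: 0.145
```

>>> {"name": "apply_moves", "arguments": {
  "steps": [
    {"x": 4, "y": 3, "z": -10, "spin": 0}
  ]
}}

```text
time_s: 11.85
position: [0.5592, 0.1567, 0.0658]
tcp_rot: [[0.995, -0.1, 0.025], [-0.025, -0.005, 1.0], [-0.1, -0.995, -0.008]]
force: [-10.7, 1.2, 14.5]
opening: 0.14
```

>>> {"name": "apply_moves", "arguments": {
  "steps": [
    {"x": 3, "y": 2, "z": -10, "spin": 0}
  ]
}}

```text
time_s: 11.95
position: [0.559, 0.1584, 0.0564]
tcp_rot: [[0.994, -0.107, 0.023], [-0.024, -0.008, 1.0], [-0.107, -0.994, -0.01]]
force: [-9.3, -0.3, 10.5]
opening: 0.145
```

>>> {"name": "apply_moves", "arguments": {
  "steps": [
    {"x": 1, "y": 0.5, "z": -7, "spin": 0},
    {"x": 0, "y": 0.5, "z": -5, "spin": 0}
  ]
}}

```text
time_s: 12.15
position: [0.5587, 0.1587, 0.0513]
tcp_rot: [[0.994, -0.11, 0.02], [-0.022, -0.011, 1.0], [-0.11, -0.994, -0.013]]
force: [-10.3, 0.0, 42.2]
opening: 0.142
```

```bash
python3 - <<'E'
from h import *
s=read_state();print(s['position'],s['force'],s['moment'],s['opening'])
im=imaging.capture('wrist');save(im,'w8')
im=imaging.capture('scene');save(im,'scene8');save(cv2.resize(im[160:280,260:420],None,fx=5,fy=5),'s8')
E
```

```text
[0.55871185 0.15868731 0.05131732] [-1.02956780e+01  3.24443706e-03  4.21825045e+01] [-0.35829757  2.08462397 -0.08988604] 0.14229543519747284
```

View pics/w8.png

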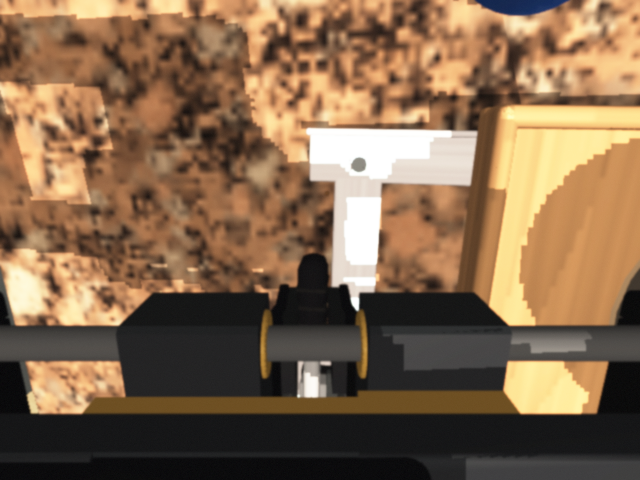

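View pics/s8.png

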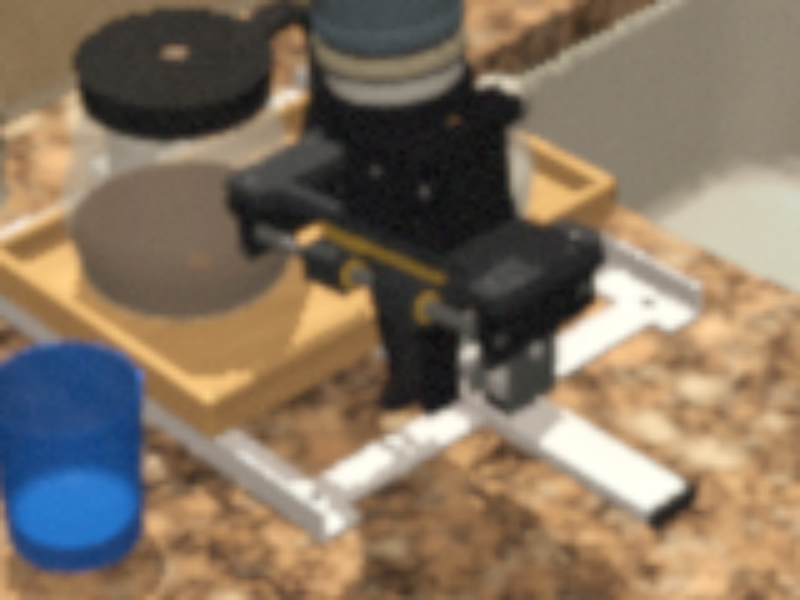

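>>> {"name": "apply_moves", "arguments": {
  "steps": [
    {"x": 0, "y": 0, "z": 1, "spin": 0}
  ]
}}

```text
time_s: 12.35
position: [0.5585, 0.1585, 0.0548]
tcp_rot: [[0.994, -0.109, 0.02], [-0.021, -0.011, 1.0], [-0.109, -0.994, -0.014]]
force: [-2.5, -0.4, -11.8]
opening: 0.146
```

>>> {"name": "apply_moves", "arguments": {
  "steps": [
    {"x": 0, "y": 0, "z": -1.5, "spin": 0}
  ]
}}

```text
time_s: 12.45
position: [0.5585, 0.1587, 0.0538]
tcp_rot: [[0.994, -0.108, 0.02], [-0.021, -0.011, 1.0], [-0.107, -0.994, -0.013]]
force: [-3.1, 2.5, 6.0]
opening: 0.142
```

>>> {"name": "apply_moves", "arguments": {
  "steps": [
    {"x": 0, "y": 0, "z": 0, "spin": 0},
    {"x": 0, "y": 0, "z": 0, "spin": 0},
    {"x": 0, "y": 0, "z": 0, "spin": 0}
  ],
  "grip": 32
}}

```text
time_s: 12.75
position: [0.5624, 0.1573, 0.0532]
tcp_rot: [[0.995, -0.1, 0.018], [-0.02, -0.014, 1.0], [-0.099, -0.995, -0.015]]
force: [0.5, 0.4, -0.4]
opening: 0.315
```

>>> {"name": "apply_moves", "arguments": {
  "steps": [
    {"x": -3, "y": 0, "z": 0, "spin": 0},
    {"x": 0, "y": 0, "z": 0, "spin": 0}
  ]
}}

```text
time_s: 12.95
position: [0.5609, 0.1566, 0.0525]
tcp_rot: [[0.995, -0.097, 0.018], [-0.02, -0.014, 1.0], [-0.097, -0.995, -0.016]]
force: [0.0, -0.3, 1.5]
opening: 0.359
```

```bash
python3 - <<'E'
from h import *
s=read_state();print(s['position'],s['force'],s['opening'])
im=imaging.capture('wrist');save(im,'w9')
E
```

```text
[0.56092892 0.15660491 0.05251678] [ 0.02993073 -0.33113656  1.53736925] 0.3590721816334757
```

View pics/w9.png

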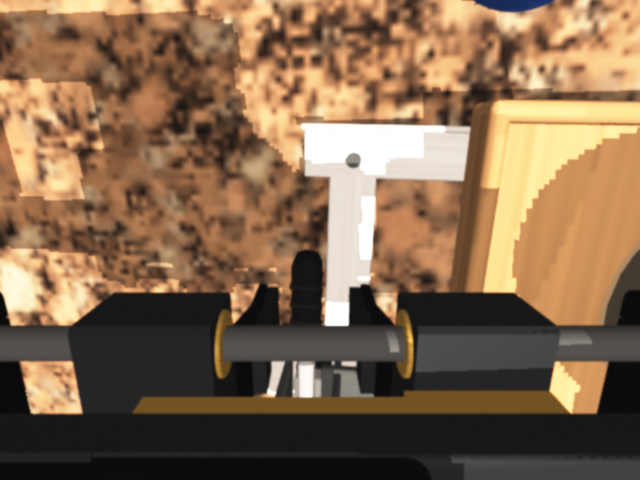

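>>> {"name": "apply_moves", "arguments": {
  "steps": [
    {"x": 0, "y": 0, "z": 10, "spin": 0},
    {"x": 0, "y": 0, "z": 15, "spin": 0},
    {"x": 0, "y": 0, "z": 25, "spin": 0},
    {"x": -10, "y": 0, "z": 30, "spin": 0},
    {"x": -25, "y": -10, "z": 30, "spin": 0},
    {"x": -30, "y": -20, "z": 20, "spin": 0},
    {"x": -20, "y": -10, "z": 10, "spin": 0},
    {"x": 0, "y": 0, "z": 0, "spin": 0}
  ]
}}

```text
time_s: 13.8
position: [0.4758, 0.1156, 0.2049]
tcp_rot: [[0.996, -0.086, 0.017], [-0.018, -0.015, 1.0], [-0.086, -0.996, -0.016]]
force: [-0.1, 0.4, 0.5]
opening: 0.367
```

```bash
python3 - <<'E'
from h import *
s=read_state();print(s['position'],s['force'],s['opening'])
for c in ['wrist','scene','side']:
    p=imaging.camera_params(c);im=imaging.capture(c);save(im,c+'10');np.save(c+'10.npy',p,allow_pickle=True)
    if c=='scene': save(cv2.resize(im[160:280,260:420],None,fx=5,fy=5,interpolation=cv2.INTER_CUBIC),'s10')
E
```

```text
[0.47580957 0.11563428 0.20485128] [-0.06168581  0.42820344  0.46134514] 0.3669244728995575
```

View pics/wrist10.png

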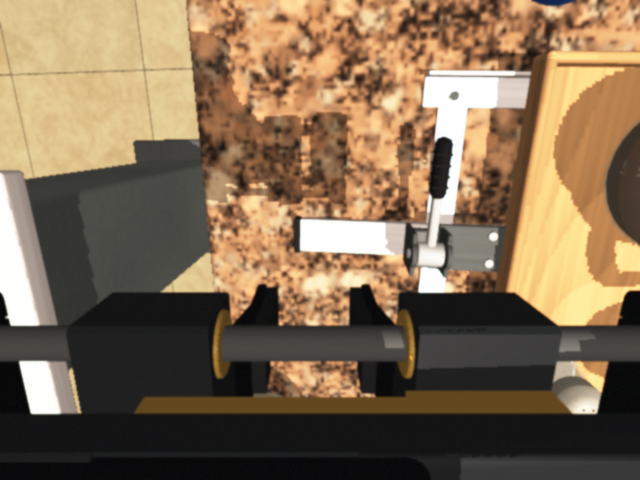

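View pics/s10.png

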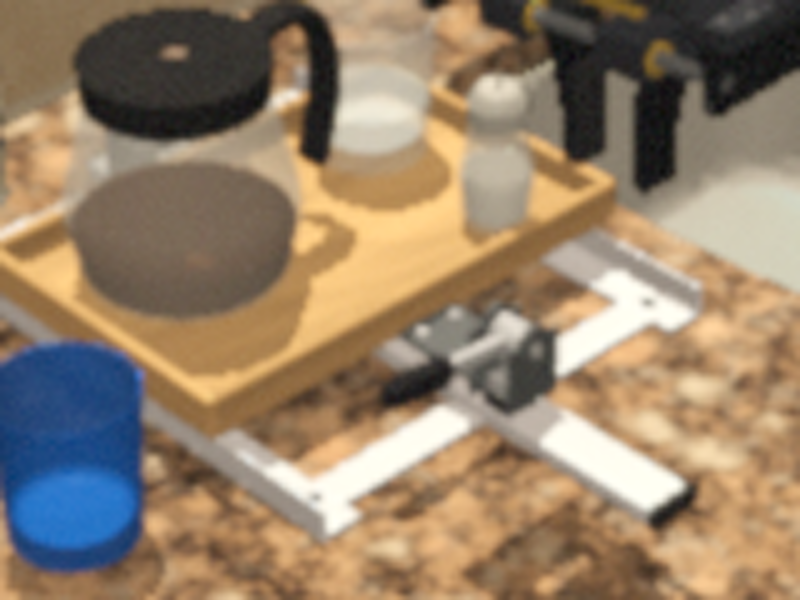

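View pics/side10.png

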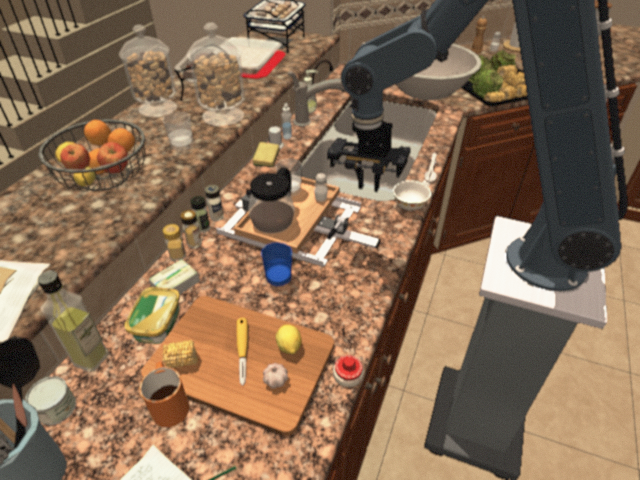

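```bash
python3 - <<'E'
from h import *
p=np.load('wrist10.npy',allow_pickle=True).item()
for n,u,v,z in [('grip',441,168,.058),('pin',430,253,.058),('trayFL',545,55,.052)]: print(n,atz(p,u,v,z).round(4))
# triangulate grip tip between scene and wrist
S=np.load('scene10.npy',allow_pickle=True).item()
def tri(a,b):
    (o1,d1),(o2,d2)=a,b
    t=np.linalg.lstsq(np.c_[d1,-d2],o2-o1,rcond=None)[0]; return ((o1+t[0]*d1+o2+t[1]*d2)/2).round(4),np.linalg.norm(o1+t[0]*d1-o2-t[1]*d2).round(4)
print(tri(ray(p,443,139),ray(S,260+385/5,160+392/5)), tri(ray(p,441,168),ray(S,260+415/5,160+379/5)))
# scene displacement between frame at tray=0 / now, vs prediction per mm
a=cv2.imread('pics/scene0.png',0);b=cv2.imread('pics/scene10.png',0)
def loc(tu,tv,z,dx):
    X=atz(S,tu,tv,z); return proj(S,X+np.array([dx*.9994,-dx*.035,0]))
u,v=323.75,255 # tray FL corner
t=a[248:262,330:375]
# template: bracket/lever + tray front corner region
for (y0,y1,x0,x1,z) in [(238,266,310,340,.045),(230,262,360,398,.055),(190,225,365,392,.07)]:
    t=a[y0:y1,x0:x1]; r=cv2.matchTemplate(b,t,cv2.TM_CCOEFF_NORMED)
    _,m,_,l=cv2.minMaxLoc(r[:, :]); 
    cx,cy=(x0+x1)/2,(y0+y1)/2
    X0=atz(S,cx,cy,z);X1=atz(S,l[0]+(x1-x0)/2,l[1]+(y1-y0)/2,z);print(m,l,(X1-X0).round(4))
for c in ['scene']:
    for n in ['bowl','timer']:
        for f in (a,b): pass
im0=cv2.imread('pics/scene0.png');im1=cv2.imread('pics/scene10.png')
for n,(x,y,w,h) in dict(bowl=(436,200,50,42),timer=(258,348,45,45)).items(): print(n,'mean diff',np.abs(im0[y:y+h,x:x+w].astype(int)-im1[y:y+h,x:x+w]).mean())
E
```

```text
grip [0.5576 0.1645 0.058 ]
pin [0.5539 0.0984 0.058 ]
trayFL [0.6231 0.2395 0.052 ]
(array([0.558 , 0.1855, 0.0581]), np.float64(0.0013)) (array([0.5585, 0.1643, 0.0545]), np.float64(0.0004))
0.8909870982170105 (288, 223) [ 0.0828 -0.0036  0.    ]
0.7092093229293823 (336, 215) [ 0.0834 -0.0044  0.    ]
0.9270055294036865 (343, 178) [ 0.0813 -0.0029  0.    ]
bowl mean diff 8.495555555555555
timer mean diff 1.797037037037037
```

```bash
python3 - <<'E'
import cv2,numpy as np
a=cv2.imread('pics/scene0.png');b=cv2.imread('pics/scene10.png')
c=np.hstack([a[190:250,420:500],b[190:250,420:500]]);cv2.imwrite('pics/bowl.png',cv2.resize(c,None,fx=4,fy=4))
E
```

```text
(no output)
```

View pics/bowl.png

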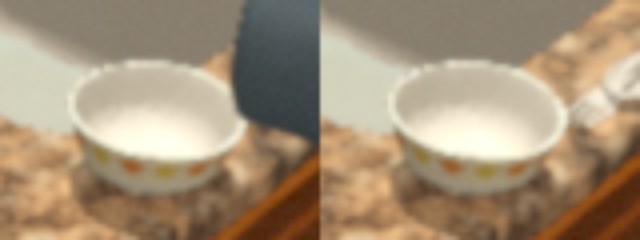

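The bowl stands where it did; only the arm behind it has moved away. Handing in.

```bash
python3 -c "
from rig import job,read_state
print(read_state()['force']);print(job.hand_in())"
```

```text
[-0.85850187  0.59708966  0.52100828]
the job is handed in; nothing more can be done
None
```

The tray is pushed back against the buffer and clamped there with the brake lever down. I handed the job in at about 14 s, with the gripper clear of everything.

**What I did:** I gripped the lever's black grip once and swung it up until it met its stop. I then pushed the tray back through it, and it met the buffer after about 80 mm. I squeezed the buffer and lowered the lever to its bottom stop while still pushing, then let go and backed off.

**Last checks:**
- **Squeeze:** I never measured the buffer directly. Tray travel is about 83 mm from the arm's readings and from two picture matches (82.8 and 83.4 mm). With the wrist force, that puts the buffer at about 3 to 4 mm of its 8 mm stroke. A third, coarser picture match read 81.3 mm. While I was pushing, the uncorrected arm position read about 5.4 mm of squeeze, more than the force suggested.
- **Lever:** In the pictures after letting go, the grip stands about 55 to 58 mm above the worktop, which matches fully down.
- **Other things:** The carafe and glass are upright on the tray, and the timer and bowl have not moved.

**Less clean:**
- The fingers pressed the lever onto its bottom stop with about 42 N for a moment.
- Easing that off pulled up on the lever with about 12 N, more than the 5 N it takes to lift it out of the lock. I pressed it down again with about 6 N before letting go.
- The tool tilted about 6 degrees while pushing. I estimated a few millimetres between the gripper body and the carafe, and saw no sign of contact.

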